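# Pack the salt shakers and cam-lock the tray

## Robot

A 6-joint arm with a two-finger parallel gripper is mounted at the origin on the work surface. World frame = base frame: x ahead of the robot, y to its left, z up, the work surface at z = 0. Lengths are in m, angles in rad, forces in N, time in s.
With the tool pointing down it reaches from about 0.2 to 0.875 m from the base axis. Payload 3.4 kg.
Tool frame: the origin (TCP) lies midway between the tips of the shut fingers; the grasp point (between the pads) lies 19 mm behind it; z points along the fingers, y is the line along which they close (so a half turn about z gives the same grasp; the last joint's range is limited). The gripper opens to 94 mm and grips with 3 to 60 N. Pads are 16 mm wide; open, the fingers measure 119 mm over their backs; the gripper's body (75 mm by 177 mm) begins 78 mm behind the grasp point.
Start: joints at [1.196, 0.276, 1.505, -0, 1.361, -0.121], TCP at [0.144, 0.557, 0.205] pointing down, gripper open.
Joint ranges: [-2.89, 2.89], [-0.75, 2.08], [0.22, 2.7], [-1.18, 4.32], [0.11, 2.71], [-2.7, 2.7]. Speed limits (rad/s): [2.57, 2.57, 3.14, 3.14, 3.14, 3.14].

## Interface

Orientations are given as a rotation vector (axis times angle).
In Python, from bench import ctrl, vision gives the robot as it stands.
- The arm moves only by the shell command python3 -m crank 'ROWS' [FORCE]. ROWS is JSON, a list of rows, each an object of numbers: "dx", "dy", "dz": the shift along the tool's x, y, z in mm; "roll": the turn about the tool's z in rad; "fingers": the closure, from 0 (fully open) to 1 (shut). A call has 1 to 20 rows; each row shifts and turns the commanded pose from where the row before left it, along the tool's axes as they then stand; what a row does not reach is not made up. A row lasts 1/8 s, in which the tool goes at most 62.5 mm and 10.7 degrees, less where a joint would pass 70% of its speed; a pose out of reach is approached as far as the arm can. A call is refused whole if a number of a shift passes 62.5 or a number of a turn 0.188, either way. A call with a gripper value outside its range is refused whole. The fingers move at their own pace and stop on an object; FORCE is the grip in N (left out, the last holds). Time passes only in rows, so rows that do not move let the fingers close. It gives the time, the measured TCP pose, the force, the opening and the grip force at its end, in the units of the state.
- ctrl.read_state(): the state, without advancing time (a new reading comes with each control period).
- vision.snapshot(name): name is "scene" or "top"; returns the picture (480x640x3 uint8, red, green, blue); there is no depth.
- vision.get_calibration(name): a dict with "fx", "fy", "cx", "cy" (pixels), "dist_coeffs" ([k1, k2, p1, p2, k3] as OpenCV has them; the pictures are not rectified), "rvec" (rotation vector, rad) and "tvec" (3), from world to camera coordinates, as OpenCV has them. Camera axes: x right, y down, z forward; pixel columns grow to the right and rows downward; lengths in m; the calibration is good to about 2 mm. A picture is of the moment at which its call begins. get_calibration takes no time and is no camera call.
- ctrl.job_done(): hands the job in; it is judged then, once.
The state is a dict: "t": time; "joint_positions": joint angles; "joint_vel": joint speeds; "effort": joint torques, N m; "position": TCP position; "tcp_rot": TCP orientation; "force": force on the tool from outside, world axes, zero at the start; "ft_torque": the same for the moment, N m; "opening": opening from 0.0 (shut) to 1.0 (fully open); "grasp_force": force on a finger pad.
Only numpy, scipy, OpenCV 4.12 (cv2) and the standard library are available. Lean on these libraries where they do the work, as an engineer would, in place of code of your own. Each camera call takes 0.05 s, during which the arm holds its last target. There are 200 camera calls.

## Task

Put every glass salt shaker that is standing on the counter upright into the metal tray, slide the tray into the wooden locker's bay, and then turn the steel cam lever on the locker's roof a full quarter turn clockwise so that its hook catches the pin on the tray's front panel and draws the panel tight against the locker. The lever starts near its closed position, so it has to be swung open before the tray goes in; leave the colander, plate and scoop where they are.

Things in the scene. Friction and masses are not known exactly. Their poses are not given: they have to be found in the camera images.
- locker: Low wooden box fixed on the counter, 258 mm wide (y), 115 deep (x), roof top 75 mm up. Its bay opens toward the robot. Origin: on the counter at the middle of the mouth's front plane; x points into the bay, y to the left. The bay has no floor (the tray slides on the counter), is 214 mm wide inside, flaring to 228 mm at the mouth over the first 20 mm, 63 mm high, 105 mm deep.
- gasket_left (a point): Front of the left of two black rubber strips on the fronts of the two blocks (34 mm wide, tops 96 mm up) at the roof's front corners, at y 110 and -110 mm, 76 to 92 mm up, standing 5 mm proud of the frame. They are sprung: together about 3.5 N at first touch of the panel, 5.5 N pressed flush. Let go, they push the loose panel back out to 3 to 5 mm from the frame; only the turned cam holds it tight.
- cam_axis (a point): Point on the vertical turning axis of the cam lever, at the lever's height: in the locker's frame x 19 mm, y 0, 100 mm above the counter. The hook is a spiral steel arm 79 to 87 mm above the counter, on the other side of the axis from the lever, within 47 mm of the axis.
- cam (a joint): Cam lever angle, rad. 0: open, lever along the locker's +y, the pin's way in is free. Grows clockwise seen from above to 1.57: closed, lever along the locker's +x (straight back). From open, the hook catches the pin if the panel is within 7 mm of the frame; at 1.4 and more it is drawn in to 1 mm. Stays where left (0.06 N m friction; 0.2 N m drawing). Starts at 1.2 to 1.5; the hook then bars the pin.
- lever_grip (a point): Point on the cam lever to hold or push, 46 mm from the axis, 100 mm above the counter. The lever is a straight steel bar 10 mm thick, 16 mm tall (92 to 108 mm above the counter), reaching 60 mm out from the axis; it turns with the joint.
- tray: Loose metal tray, 0.4 kg, with a wooden front panel, on slick plastic runners. Origin: underside, at the middle of the panel's inner face; x runs from the panel to the tray's rear (which enters the bay first). 96 mm long, 210 mm wide, floor top at 5 mm, walls 5 mm thick with tops at 34 mm. Panel: x -12 to 0, 250 mm wide, 73 mm high, its end 34 mm raised to 96 mm. Panel touching frame: origin meets the locker's origin. Starts 35 to 55 mm before the mouth.
- pin (a point): Top of the upright steel pin (8 mm in diameter) that the hook catches, on the panel's top edge: in the tray's frame x -6, y 0, 92 mm up.
- tray_handle (a point): Centre of the straight steel handle bar before the panel: in the tray's frame x -44 mm, y 0, 52 mm up. 90 mm long along the tray's y, 10 mm thick, 12 mm tall, joined to the panel by stays at y 41 and -41 mm; the clear gap between bar and panel is 27 mm.
- shaker0_mid (a point): Squat closed, empty glass salt shaker with a steel cap, an upright plain cylinder 38 mm in diameter and 51 mm tall, 70 g, with a heavy foot, standing on the counter to the right of the locker at the start. This point is at its centre, 25.5 mm above its foot; z is its own axis. May be absent (None).
- shaker1_mid (a point): Squat closed, empty glass salt shaker with a steel cap, an upright plain cylinder 38 mm in diameter and 51 mm tall, 70 g, with a heavy foot, standing on the counter to the right of the locker at the start. This point is at its centre, 25.5 mm above its foot; z is its own axis. May be absent (None).
- shaker2_mid (a point): Squat closed, empty glass salt shaker with a steel cap, an upright plain cylinder 38 mm in diameter and 51 mm tall, 70 g, with a heavy foot, standing on the counter to the right of the locker at the start. This point is at its centre, 25.5 mm above its foot; z is its own axis. May be absent (None).
- shaker3_mid (a point): Squat closed, empty glass salt shaker with a steel cap, an upright plain cylinder 38 mm in diameter and 51 mm tall, 70 g, with a heavy foot, standing on the counter to the right of the locker at the start. This point is at its centre, 25.5 mm above its foot; z is its own axis. May be absent (None).
- colander: Steel colander, a bowl 180 mm across and 75 mm tall, bystander. Origin at the centre of its underside.
- plate: White enamel plate, 160 mm across, bystander. Origin at the centre of its underside.
- scoop: Pink plastic scoop, about 165 mm long and 35 mm tall, bystander. Origin on its underside, near where handle and bowl meet; the bowl is toward its x.

How it is judged:
On the way, in this order (a step that is already met when the one before it is completed fails the run):
1. every shaker stands upright in the tray, the tray still outside the locker (x of shaker0_mid in the frame of tray between 0.012 and 0.08 m and y of shaker0_mid in the frame of tray between -0.09 and 0.09 m and z of shaker0_mid in the frame of tray between 0.022 and 0.038 m and angle between each of shaker0_mid, shaker1_mid, shaker2_mid, shaker3_mid's own z axis and vertical below 0.2 rad and x of shaker1_mid in the frame of tray between 0.012 and 0.08 m and y of shaker1_mid in the frame of tray between -0.09 and 0.09 m and z of shaker1_mid in the frame of tray between 0.022 and 0.038 m and x of shaker2_mid in the frame of tray between 0.012 and 0.08 m and y of shaker2_mid in the frame of tray between -0.09 and 0.09 m and z of shaker2_mid in the frame of tray between 0.022 and 0.038 m and x of shaker3_mid in the frame of tray between 0.012 and 0.08 m and y of shaker3_mid in the frame of tray between -0.09 and 0.09 m and z of shaker3_mid in the frame of tray between 0.022 and 0.038 m and x of tray in the frame of locker below -0.05 m), for 0.2 s.
2. the loaded tray is in the bay with its panel within 12 mm of the frame, the cam lever still open (x of shaker0_mid in the frame of tray between 0.012 and 0.08 m and y of shaker0_mid in the frame of tray between -0.09 and 0.09 m and z of shaker0_mid in the frame of tray between 0.022 and 0.038 m and angle between each of shaker0_mid, shaker1_mid, shaker2_mid, shaker3_mid's own z axis and vertical below 0.2 rad and x of shaker1_mid in the frame of tray between 0.012 and 0.08 m and y of shaker1_mid in the frame of tray between -0.09 and 0.09 m and z of shaker1_mid in the frame of tray between 0.022 and 0.038 m and x of shaker2_mid in the frame of tray between 0.012 and 0.08 m and y of shaker2_mid in the frame of tray between -0.09 and 0.09 m and z of shaker2_mid in the frame of tray between 0.022 and 0.038 m and x of shaker3_mid in the frame of tray between 0.012 and 0.08 m and y of shaker3_mid in the frame of tray between -0.09 and 0.09 m and z of shaker3_mid in the frame of tray between 0.022 and 0.038 m and x of tray in the frame of locker above -0.012 m and angle between the x axis of tray and the x axis of locker, either way round below 0.05 rad and value of joint cam below 0.5 rad), for 0.2 s.
3. the cam is turned at least 1.3 rad and the panel is drawn to within 2.5 mm of the frame (x of shaker0_mid in the frame of tray between 0.012 and 0.08 m and y of shaker0_mid in the frame of tray between -0.09 and 0.09 m and z of shaker0_mid in the frame of tray between 0.022 and 0.038 m and angle between each of shaker0_mid, shaker1_mid, shaker2_mid, shaker3_mid's own z axis and vertical below 0.2 rad and x of shaker1_mid in the frame of tray between 0.012 and 0.08 m and y of shaker1_mid in the frame of tray between -0.09 and 0.09 m and z of shaker1_mid in the frame of tray between 0.022 and 0.038 m and x of shaker2_mid in the frame of tray between 0.012 and 0.08 m and y of shaker2_mid in the frame of tray between -0.09 and 0.09 m and z of shaker2_mid in the frame of tray between 0.022 and 0.038 m and x of shaker3_mid in the frame of tray between 0.012 and 0.08 m and y of shaker3_mid in the frame of tray between -0.09 and 0.09 m and z of shaker3_mid in the frame of tray between 0.022 and 0.038 m and x of tray in the frame of locker above -0.0025 m and angle between the x axis of tray and the x axis of locker, either way round below 0.03 rad and angle between tray's own z axis and vertical below 0.05 rad and value of joint cam above 1.3 rad), for 0.2 s.
At the end, for the whole second after the job is handed in: Every shaker present stands upright (within 0.2 rad) on the tray's floor inside its walls; the tray is in the bay with its panel within 2.5 mm of the locker's frame, square to it within 0.03 rad, not tipped and at rest; the cam lever is at 1.3 rad or more (all of step 3 and linear speed of tray below 0.01 m/s and angular speed of tray below 0.1 rad/s); the robot touches nothing.
It fails at once if the colander is shoved more than 50 mm (distance of colander from where it was at the start of the episode above 0.05 m).
It fails at once if the plate is shoved more than 50 mm (distance of plate from where it was at the start of the episode above 0.05 m).
It fails at once if the scoop is shoved more than 50 mm (distance of scoop from where it was at the start of the episode above 0.05 m).
Of shaker0, shaker1, shaker2, shaker3 only 2 to 4 are there at a start; the rules pass over those that are not, and their reading is None.
At some moment in a run one of shaker0, shaker1, shaker2, shaker3 may be knocked a few centimetres aside while the robot is not near it.
Once in a run the grip may slacken for a moment while it holds something.
It also fails if it takes over 210 s, if anything falls off the work surface, if the arm or the gripper's body presses on something with over 40 N, if the wrist force passes 120 N, or if a joint passes its speed limit or range.

## Working session

There is one attempt and no reset: what is moved stays moved. The work goes in short steps, Python scripts to look and compute and a shell command to move; the robot and the scene stay as the last step left them, time stands still between calls to the robot, and variables do not carry over. Pictures are saved under pics/ and viewed, at most 14 in all, crops included, and the job is handed in when it is done.

```bash
mkdir -p pics; ls
python3 - <<'E'
from bench import ctrl, vision
import cv2
for n in("scene","top"):
    im=vision.snapshot(n); cv2.imwrite(f"pics/{n}0.png",im[:,:,::-1]); print(vision.get_calibration(n))
print(ctrl.read_state())
E
```

```text
pics
{'fx': 495.88710095249, 'fy': 495.88710095249, 'cx': 314.78241972665853, 'cy': 240.25634566300099, 'dist_coeffs': array([0.03335483, 0.        , 0.        , 0.        , 0.        ]), 'rvec': array([ 2.12473193,  1.42475386, -0.5058182 ]), 'tvec': array([-0.26253267, -0.3479296 ,  1.62159297])}
{'fx': 520.8577353025148, 'fy': 520.8577353025148, 'cx': 315.18351857348, 'cy': 243.0387079166074, 'dist_coeffs': array([-0.00325608,  0.        ,  0.        ,  0.        ,  0.        ]), 'rvec': array([ 2.10971495, -2.1620376 ,  0.15283848]), 'tvec': array([0.08287852, 0.57408777, 1.28154363])}
{'t': 0.1, 'joint_positions': array([ 1.19598422e+00,  2.76497860e-01,  1.50596884e+00, -1.56893177e-05,
        1.36068649e+00, -1.20993742e-01]), 'joint_vel': array([ 0.0002927 , -0.00025766, -0.00440285,  0.00058137, -0.0003421 ,
        0.00033978]), 'effort': array([ 2.21794915e-03, -4.05450189e+01, -2.37780100e+01,  7.02749169e-02,
        2.97784014e-02, -3.72079899e-05]), 'position': array([0.14421037, 0.556116  , 0.20472558]), 'tcp_rot': array([-3.97575779e-01, -3.11596212e+00,  2.38197999e-03]), 'force': array([-0.66422635,  1.27033683, -0.14111914]), 'ft_torque': array([-0.03382966, -0.00425983,  0.00081855]), 'grasp_force': 0.0, 'opening': 0.9986876274771036}
```

View pics/scene0.png

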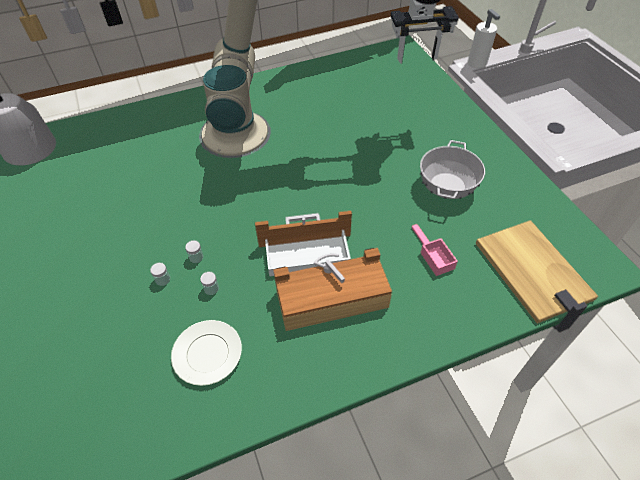

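View pics/top0.png

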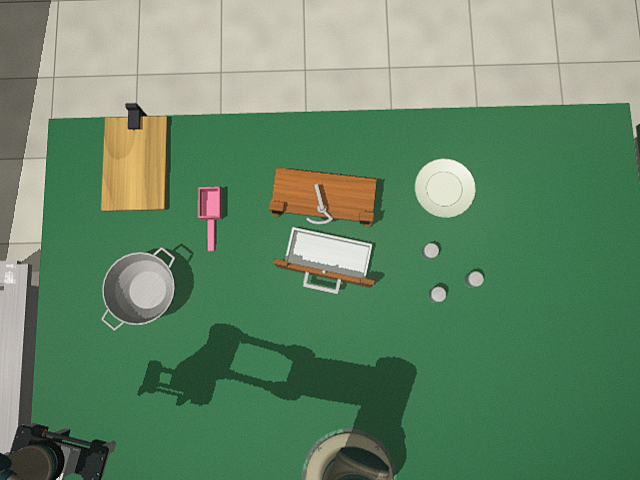

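The views show three shakers (top view at about (431,250), (475,279) and (438,294)), the locker at about (325,195), the tray at about (330,255) and the lever pointing back at about (321,195). Next I'll zoom in and measure.

```bash
cat > h.py <<'E'
import numpy as np, cv2
from bench import ctrl, vision
def cam(n):
    c=vision.get_calibration(n); K=np.array([[c['fx'],0,c['cx']],[0,c['fy'],c['cy']],[0,0,1]])
    return K,np.array(c['dist_coeffs']),cv2.Rodrigues(np.array(c['rvec']))[0],np.array(c['tvec'])
def pt(n,uv,z):
    K,d,R,t=cam(n); q=cv2.undistortPoints(np.array(uv,float).reshape(-1,1,2),K,d).reshape(-1,2)
    D=np.c_[q,np.ones(len(q))]@R; o=-R.T@t
    return o+D*((z-o[2])/D[:,2])[:,None]
def px(n,P):
    K,d,R,t=cam(n); return cv2.projectPoints(np.array(P,float).reshape(-1,3),cv2.Rodrigues(R)[0],t,K,d)[0].reshape(-1,2)
def snap(n,f): 
    im=np.ascontiguousarray(vision.snapshot(n)[:,:,::-1]); cv2.imwrite(f,im); return im
def zoom(im,x0,y0,x1,y1,s,f): cv2.imwrite(f,cv2.resize(im[y0:y1,x0:x1],None,fx=s,fy=s,interpolation=cv2.INTER_CUBIC))
def rects(im,roi):
    x0,y0,x1,y1=roi; hsv=cv2.cvtColor(im[y0:y1,x0:x1],cv2.COLOR_BGR2HSV)
    return hsv
def shakers(im):
    h=cv2.cvtColor(im,cv2.COLOR_BGR2HSV); m=((h[...,1]<70)&(h[...,2]>90)).astype(np.uint8)
    n,l,s,c=cv2.connectedComponentsWithStats(m); return [(c[i].round(1),s[i]) for i in range(1,n) if 60<s[i,4]<500]
E
python3 - <<'E'
from h import *
im=cv2.imread("pics/top0.png")
zoom(im,262,160,392,300,4,"pics/z0.png")
for c,s in shakers(im): print(c,s,pt("top",c,.045).round(4))
im2=cv2.imread("pics/scene0.png")
for c,s in shakers(im2): print('sc',c,s,pt("scene",c,.03).round(4))
h=cv2.cvtColor(im,cv2.COLOR_BGR2HSV); m=((h[...,0]<20)&(h[...,1]>100)&(h[...,2]>60)).astype(np.uint8); m[:, :250]=0
for c in cv2.findContours(m,0,2)[0]:
    if cv2.contourArea(c)>150: r=cv2.minAreaRect(c); print(r, cv2.boxPoints(r).round(1).tolist(), pt("top",cv2.boxPoints(r),.075).round(4)[:,:2].tolist())
E
```

```text
[320.  209.1] [306 184  27  41 287] [[0.6639 0.0543 0.045 ]]
[430.  250.7] [421 243  18  16 218] [[ 0.5489 -0.2216  0.045 ]]
[474.7 278.9] [465 271  19  16 220] [[ 0.4746 -0.3294  0.045 ]]
[320.9 285.3] [303 272  38  22 261] [[0.4681 0.0569 0.045 ]]
[437.6 294. ] [430 286  16  16 207] [[ 0.4392 -0.2343  0.045 ]]
[ 64.1 459.7] [ 56 445  14  35 135] [[0.0633 0.686  0.045 ]]
[373.7 473.1] [353 464  35  16 141] [[ 0.0182 -0.0575  0.045 ]]
sc [7.7 5.1] [  0   0  19  12 186] [[-1.0952 -0.6401  0.03  ]]
sc [424.   25.3] [409  22  29   7 121] [[-0.2874  0.8593  0.03  ]]
sc [400.7  48.4] [397  36   9  28 142] [[-0.1819  0.7017  0.03  ]]
sc [248.7 112.1] [242  93  10  34  81] [[-0.0489  0.0683  0.03  ]]
sc [301.9 217.5] [285 213  36  12 214] [[0.4443 0.0662 0.03  ]]
sc [193.9 250.8] [185 240  18  23 294] [[ 0.4416 -0.2343  0.03  ]]
sc [159.7 273.4] [150 262  20  24 325] [[ 0.478  -0.3305  0.03  ]]
sc [209.  282.4] [200 271  19  24 314] [[ 0.5522 -0.2227  0.03  ]]
sc [569.4 299.8] [556 289  31  20 229] [[0.9299 0.5598 0.03  ]]
((323.4519958496094, 273.0466003417969), (102.17994689941406, 7.796218395233154), 12.144277572631836) [[272.70001220703125, 266.1000061035156], [274.29998779296875, 258.5], [374.20001220703125, 280.0], [372.6000061035156, 287.6000061035156]] [[0.5162, 0.175], [0.5351, 0.1707], [0.4757, -0.0744], [0.4571, -0.0696]]
((323.76678466796875, 194.94625854492188), (103.91510009765625, 48.50220489501953), 9.162346839904785) [[268.6000061035156, 210.60000610351562], [276.29998779296875, 162.6999969482422], [378.8999938964844, 179.3000030517578], [371.20001220703125, 227.1999969482422]] [[0.6568, 0.1837], [0.7811, 0.1627], [0.7305, -0.0967], [0.6078, -0.0722]]
```

View pics/z0.png

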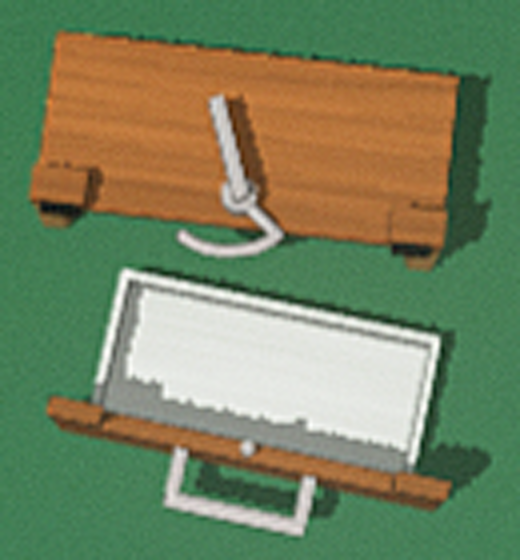

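The crop shows:
- Hub at (240,194), lever tip at (217,100).
- Roof back corners at (57,32) and (459,78).
- Tray rear corners at (124,268) and (440,338).
- Pin at (249,448).
- Handle bar ends at about (172,500) and (300,528).

Run:
```python
from h import *
g=lambda l,z:pt("top",[(a/4+262-.4,b/4+160-.4) for a,b in l],z)[:,:2]
def yaw(L,R): d=L-R; return np.arctan2(-d[0],d[1]) ,np.linalg.norm(d)   # y-axis dir -> yaw
rb=g([(57,32),(459,78)],.075); print('roof back',rb.round(4),yaw(*rb))
hub,tip=g([(240,194),(217,100)],.108); print('hub',hub,'tip',tip,np.arctan2(*(tip-hub)[::-1]), np.linalg.norm(tip-hub))
y=yaw(*rb)[0]; ux=np.array([np.cos(y),np.sin(y)]); print('locker origin from hub',hub-.019*ux,' from roof',rb.mean(0)-.115*ux)
tr=g([(124,268),(440,338)],.034); ty,w=yaw(*tr); ut=np.array([np.cos(ty),np.sin(ty)]); print('tray yaw',ty,w,'origin',tr.mean(0)-.096*ut)
pin=g([(249,448)],.092)[0]; print('origin from pin',pin+.006*ut)
hb=g([(172,500),(300,528)],.058); print('handle',hb.mean(0),yaw(*hb), hb.mean(0)+.044*ut)
```

```text
roof back [[ 0.7683  0.1641]
 [ 0.7311 -0.0902]] (np.float64(-0.14507284533720813), np.float64(0.257039893545957))
hub [0.65228506 0.05045039] tip [0.71192377 0.06312407] 0.20939261291068878 0.06097046759471524
locker origin from hub [0.63348465 0.05319712]  from roof [0.63590313 0.05359009]
tray yaw -0.24693635672568945 0.20810038113103696 origin [0.50353267 0.04874897]
origin from pin [0.50357042 0.04744381]
handle [0.46017813 0.05791802] (np.float64(-0.23948850576985012), np.float64(0.08145382234748237)) [0.50284342 0.0471629 ]
```

```bash
cat >> h.py <<'E'
LO=np.array([.6345,.0533]); LY=-.145
def fr(o,y,a,b): return o+a*np.array([np.cos(y),np.sin(y)])+b*np.array([-np.sin(y),np.cos(y)])
AX=fr(LO,LY,.019,0)
def lever(c,r=.046): a=LY+np.pi/2-c; return AX+r*np.array([np.cos(a),np.sin(a)]), a+np.pi/2
def tool(): 
    s=ctrl.read_state(); return np.array(s['position']),cv2.Rodrigues(np.array(s['tcp_rot']))[0],s
def go(x,y,z,ang=None):
    p,R,s=tool(); cur=np.arctan2(R[1,1],R[0,1]); roll=0
    if ang is not None: roll=-((ang-cur+np.pi/2)%np.pi-np.pi/2)
    R2=R@cv2.Rodrigues(np.array([0,0,roll]))[0]
    d=R2.T@(np.array([x,y,z])-p)*1000
    print('toolyaw %.3f roll %.3f then dx,dy,dz'%(cur,roll),d.round(1),'q6 %.2f'%s['joint_positions'][5],'p',p.round(4),'F',np.round(s['force'],1),'op %.3f gf %.1f'%(s['opening'],s['grasp_force']))
E
python3 - <<'E'
from h import *
P,a=lever(1.216); print(P,a); go(P[0],P[1],.16,a)
E
```

```text
[0.69829199 0.06013464] 1.7805926535897931
toolyaw 1.317 roll -0.464 then dx,dy,dz [-438.7 -600.4   45.1] q6 -0.12 p [0.1442 0.5561 0.2047] F [-0.7  1.3 -0.1] op 0.999 gf 0.0
```

```bash
python3 -m crank '[{"roll":-0.155,"fingers":0.73},{"roll":-0.155},{"roll":-0.154},{"dx":-20,"dy":-28},{"dx":-30,"dy":-41},{"dx":-30,"dy":-41},{"dx":-30,"dy":-41},{"dx":-30,"dy":-41},{"dx":-30,"dy":-41},{"dx":-30,"dy":-41},{"dx":-30,"dy":-41},{"dx":-30,"dy":-41},{"dx":-30,"dy":-41},{"dx":-30,"dy":-41},{"dx":-30,"dy":-41},{"dx":-30,"dy":-41},{"dx":-30,"dy":-41},{"dx":-20,"dy":-28},{}]' 10
python3 - <<'E'
from h import *
P,a=lever(1.216); go(P[0],P[1],.09,a)
E
```

```text
toolyaw 1.317 roll -0.464 then dx,dy,dz [-438.7 -600.3  115.1] q6 -0.12 p [0.1442 0.5561 0.2047] F [-0.7  1.3 -0.1] op 0.999 gf 0.0invalid input at $[0]: expected keys dx, dy, dz, roll, fingers
```

```bash
python3 -m crank '[{"dx":0,"dy":0,"dz":0,"roll":-0.155,"fingers":0.73},{"dx":0,"dy":0,"dz":0,"roll":-0.155,"fingers":0.73},{"dx":0,"dy":0,"dz":0,"roll":-0.154,"fingers":0.73},{"dx":-20,"dy":-28,"dz":0,"roll":0,"fingers":0.73},{"dx":-30,"dy":-41,"dz":0,"roll":0,"fingers":0.73},{"dx":-30,"dy":-41,"dz":0,"roll":0,"fingers":0.73},{"dx":-30,"dy":-41,"dz":0,"roll":0,"fingers":0.73},{"dx":-30,"dy":-41,"dz":0,"roll":0,"fingers":0.73},{"dx":-30,"dy":-41,"dz":0,"roll":0,"fingers":0.73},{"dx":-30,"dy":-41,"dz":0,"roll":0,"fingers":0.73},{"dx":-30,"dy":-41,"dz":0,"roll":0,"fingers":0.73},{"dx":-30,"dy":-41,"dz":0,"roll":0,"fingers":0.73},{"dx":-30,"dy":-41,"dz":0,"roll":0,"fingers":0.73},{"dx":-30,"dy":-41,"dz":0,"roll":0,"fingers":0.73},{"dx":-30,"dy":-41,"dz":0,"roll":0,"fingers":0.73},{"dx":-30,"dy":-41,"dz":0,"roll":0,"fingers":0.73},{"dx":-30,"dy":-41,"dz":0,"roll":0,"fingers":0.73},{"dx":-20,"dy":-28,"dz":0,"roll":0,"fingers":0.73},{"dx":0,"dy":0,"dz":0,"roll":0,"fingers":0.73}]' 10
python3 - <<'E'
from h import *
P,a=lever(1.216); go(P[0],P[1],.09,a)
E
```

```text
t: 2.48
position: [0.689, 0.0681, 0.2038]
tcp_rot: [0.325, -3.123, 0.0]
force: [-0.7, 0.1, -0.5]
opening: 0.269
grasp_force: 0.0
toolyaw 1.778 roll -0.003 then dx,dy,dz [ -7.6  -9.7 113.8] q6 -1.78 p [0.689  0.0681 0.2038] F [-0.7  0.1 -0.5] op 0.269 gf 0.0
```

```bash
python3 -m crank '[{"dx":0,"dy":0,"dz":0,"roll":0.185,"fingers":0.73},{"dx":0,"dy":0,"dz":0,"roll":0.185,"fingers":0.73},{"dx":0,"dy":0,"dz":0,"roll":0.185,"fingers":0.73},{"dx":0,"dy":0,"dz":0,"roll":0.185,"fingers":0.73},{"dx":0,"dy":0,"dz":0,"roll":0.185,"fingers":0.73},{"dx":0,"dy":0,"dz":0,"roll":0.185,"fingers":0.73},{"dx":0,"dy":0,"dz":0,"roll":0.185,"fingers":0.73},{"dx":0,"dy":0,"dz":0,"roll":0.185,"fingers":0.73},{"dx":0,"dy":0,"dz":0,"roll":0.185,"fingers":0.73},{"dx":0,"dy":0,"dz":0,"roll":0.185,"fingers":0.73},{"dx":0,"dy":0,"dz":0,"roll":0.185,"fingers":0.73},{"dx":0,"dy":0,"dz":0,"roll":0.185,"fingers":0.73},{"dx":0,"dy":0,"dz":0,"roll":0.185,"fingers":0.73},{"dx":0,"dy":0,"dz":0,"roll":0.185,"fingers":0.73},{"dx":0,"dy":0,"dz":0,"roll":0.185,"fingers":0.73},{"dx":0,"dy":0,"dz":0,"roll":0.185,"fingers":0.73},{"dx":7.6,"dy":9.7,"dz":30,"roll":0.182,"fingers":0.73},{"dx":0,"dy":0,"dz":30,"roll":0,"fingers":0.73},{"dx":0,"dy":0,"dz":0,"roll":0,"fingers":0.73}]'
python3 - <<'E'
from h import *
P,a=lever(1.216); go(P[0],P[1],.09,a)
im=snap("scene","pics/s1.png"); zoom(im,250,180,410,330,4,"pics/z1.png")
E
```

```text
t: 4.85
position: [0.6955, 0.0653, 0.1426]
tcp_rot: [-3.123, -0.33, 0.011]
force: [-0.4, 0.6, 0.0]
opening: 0.271
grasp_force: 0.0
toolyaw -1.360 roll 0.001 then dx,dy,dz [ 2.   5.8 52.6] q6 1.35 p [0.6955 0.0653 0.1426] F [-0.4  0.6  0. ] op 0.271 gf 0.0
```

View pics/z1.png

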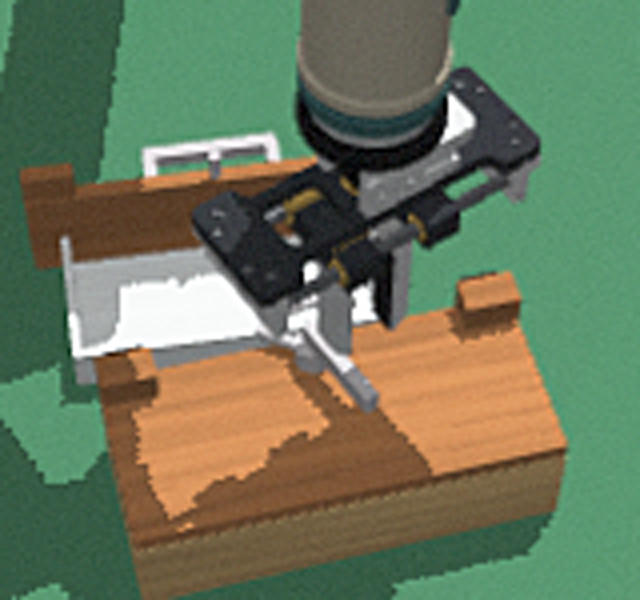

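The gripper sits slightly left of the lever at crop (345,370), which agrees with the computed 5.8 mm. I'll lower it astride the lever and swing it open.

```bash
python3 -m crank '[{"dx":2,"dy":6,"dz":0,"roll":0,"fingers":0.73},{"dx":0,"dy":0,"dz":26,"roll":0,"fingers":0.73},{"dx":0,"dy":0,"dz":26,"roll":0,"fingers":0.73},{"dx":0,"dy":0,"dz":0,"roll":0,"fingers":0.83},{"dx":0,"dy":0,"dz":0,"roll":0,"fingers":0.83},{"dx":-0.3,"dy":-5.6,"dz":0,"roll":-0.122,"fingers":0.83},{"dx":-0.3,"dy":-5.6,"dz":0,"roll":-0.122,"fingers":0.83},{"dx":-0.3,"dy":-5.6,"dz":0,"roll":-0.122,"fingers":0.83},{"dx":-0.3,"dy":-5.6,"dz":0,"roll":-0.122,"fingers":0.83},{"dx":-0.3,"dy":-5.6,"dz":0,"roll":-0.122,"fingers":0.83},{"dx":-0.3,"dy":-5.6,"dz":0,"roll":-0.122,"fingers":0.83},{"dx":-0.3,"dy":-5.6,"dz":0,"roll":-0.122,"fingers":0.83},{"dx":-0.3,"dy":-5.6,"dz":0,"roll":-0.122,"fingers":0.83},{"dx":-0.3,"dy":-5.6,"dz":0,"roll":-0.122,"fingers":0.83},{"dx":-0.3,"dy":-5.6,"dz":0,"roll":-0.122,"fingers":0.83},{"dx":0,"dy":0,"dz":0,"roll":0,"fingers":0.83}]'
python3 - <<'E'
from h import *
P,a=lever(0); go(P[0],P[1],.09,a)
E
```

```text
t: 6.9
position: [0.6645, 0.0952, 0.0955]
tcp_rot: [2.372, 2.057, 0.004]
force: [-0.4, -0.1, 0.4]
opening: 0.167
grasp_force: 0.0
toolyaw -0.142 roll 0.003 then dx,dy,dz [ 0.2 -4.7  5.5] q6 0.18 p [0.6645 0.0952 0.0955] F [-0.4 -0.1  0.4] op 0.167 gf 0.0
```

```bash
python3 -m crank '[{"dx":0,"dy":-4,"dz":0,"roll":0,"fingers":0.83},{"dx":0,"dy":-4,"dz":0,"roll":0,"fingers":0.83},{"dx":0,"dy":0,"dz":0,"roll":0,"fingers":0.83}]'; python3 -m crank '[{"dx":0,"dy":0,"dz":-40,"roll":0,"fingers":0.83},{"dx":0,"dy":0,"dz":-50,"roll":0,"fingers":0.6},{"dx":-40,"dy":50,"dz":0,"roll":0,"fingers":0.4},{"dx":-60,"dy":0,"dz":0,"roll":0,"fingers":0.4},{"dx":-60,"dy":0,"dz":0,"roll":0,"fingers":0.4},{"dx":-60,"dy":0,"dz":0,"roll":0,"fingers":0.4},{"dx":-60,"dy":0,"dz":0,"roll":0,"fingers":0.4},{"dx":0,"dy":0,"dz":0,"roll":0,"fingers":0.4}]';  python3 - <<'E'
from h import *
im=snap("top","pics/t2.png"); zoom(im,262,160,500,310,3,"pics/z2.png")
for c,s in shakers(im): print(c,s[:4],pt("top",c,.045).round(4))
go(.4392,-.235,.12,-.145)
E
```

```text
t: 7.28
position: [0.6628, 0.0955, 0.0952]
tcp_rot: [2.366, 2.051, 0.018]
force: [12.2, -1.6, -4.2]
opening: 0.175
grasp_force: 5.7
t: 8.28
position: [0.6635, -0.1917, 0.1834]
tcp_rot: [2.379, 2.051, -0.002]
force: [-0.0, 0.6, 0.3]
opening: 0.599
grasp_force: 0.0
[320.8 209.5] [298 202  39  25] [[0.6628 0.0523 0.045 ]]
[320.9 285.4] [303 272  38  22] [[0.4678 0.057  0.045 ]]
[291.5 474.9] [281 466  17  14] [[0.018  0.1384 0.045 ]]
[ 23.4 474.3] [ 19 468   9  12] [[0.0317 0.7828 0.045 ]]
toolyaw -0.146 roll -0.001 then dx,dy,dz [ -78.2 -215.7   63.5] q6 -0.23 p [ 0.664  -0.1889  0.1835] F [ 0.2  0.4 -0.8] op 0.601 gf 0.0
```

View pics/z2.png

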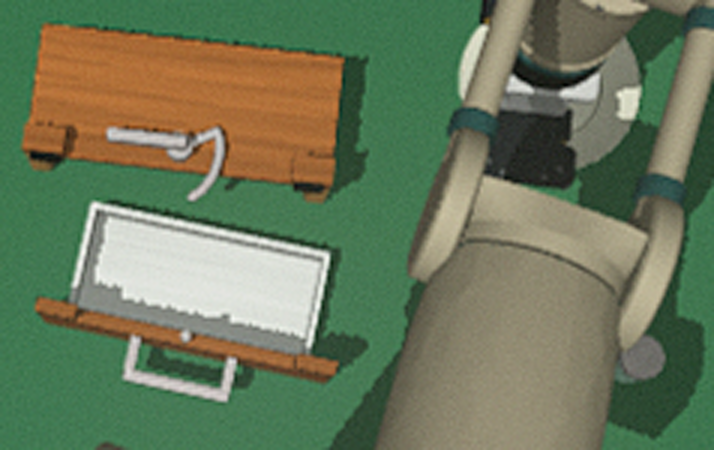

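The lever is fully open (tip at crop (110,135), hook clear of the pin's path). Next I turn the tool and go above the shakers.

```bash
cat >> h.py <<'E'
S={'A':(.5505,-.222),'B':(.476,-.330),'C':(.440,-.2345)}
TO=np.array([.5035,.0478]); TY=-.245
SLOT={'r':(.030,-.052),'l':(.030,.052),'m':(.062,0)}
E
python3 -m crank '[{"dx":0,"dy":0,"dz":0,"roll":0.185,"fingers":0.35},{"dx":0,"dy":0,"dz":0,"roll":0.185,"fingers":0.35},{"dx":0,"dy":0,"dz":0,"roll":0.185,"fingers":0.35},{"dx":0,"dy":0,"dz":0,"roll":0.185,"fingers":0.35},{"dx":0,"dy":0,"dz":0,"roll":0.185,"fingers":0.35},{"dx":0,"dy":0,"dz":0,"roll":0.185,"fingers":0.35},{"dx":0,"dy":0,"dz":0,"roll":0.185,"fingers":0.35},{"dx":0,"dy":0,"dz":0,"roll":0.185,"fingers":0.35},{"dx":0,"dy":0,"dz":0,"roll":0.185,"fingers":0.35},{"dx":0,"dy":0,"dz":0,"roll":0,"fingers":0.35}]'
python3 - <<'E'
from h import *
im=snap("scene","pics/s3.png")
for c,s in shakers(im): print('sc',c,s,pt("scene",c,.03).round(4))
go(*S['A'],.016,TY+np.pi/2)
E
```

```text
t: 9.57
position: [0.6649, -0.1849, 0.1837]
tcp_rot: [-3.12, 0.363, 0.0]
force: [-0.1, 0.2, -0.0]
opening: 0.648
grasp_force: 0.0
sc [8.  5.2] [  0   0  19  13 198] [[-1.0938 -0.639   0.03  ]]
sc [302.3 217.6] [285 213  39  12 225] [[0.445  0.0671 0.03  ]]
sc [437.2 259.5] [429 251  17  17  79] [[0.7087 0.3335 0.03  ]]
sc [177.1 263.8] [170 260  15  10  72] [[ 0.4657 -0.2837  0.03  ]]
sc [208.2 281.1] [200 261  19  34 340] [[ 0.5477 -0.2236  0.03  ]]
sc [242.6 269. ] [238 260   9  20 106] [[ 0.5457 -0.1339  0.03  ]]
sc [159.8 273.4] [150 262  21  24 334] [[ 0.4781 -0.3303  0.03  ]]
sc [569.4 299.8] [556 289  31  20 249] [[0.9299 0.5598 0.03  ]]
toolyaw -1.802 roll 0.014 then dx,dy,dz [-102.    63.6  167.6] q6 1.43 p [ 0.6649 -0.1852  0.1836] F [ 0.   0.2 -0.4] op 0.650 gf 0.0
```

```bash
python3 -m crank '[{"dx":-30,"dy":20,"dz":0,"roll":0.014,"fingers":0.35},{"dx":-40,"dy":23,"dz":20,"roll":0,"fingers":0.35},{"dx":-32,"dy":20,"dz":30,"roll":0,"fingers":0.35},{"dx":0,"dy":0,"dz":0,"roll":0,"fingers":0.35},{"dx":0,"dy":0,"dz":0,"roll":0,"fingers":0.35}]'
python3 - <<'E'
from h import *
go(*S['A'],.016,TY+np.pi/2)
E
```

```text
t: 10.25
position: [0.552, -0.2234, 0.1344]
tcp_rot: [3.117, -0.388, 0.004]
force: [0.2, 0.0, 0.5]
opening: 0.651
grasp_force: 0.0
toolyaw -1.819 roll -0.003 then dx,dy,dz [ -2.1  -0.9 118.4] q6 1.32 p [ 0.552  -0.2234  0.1344] F [0.2 0.  0.5] op 0.651 gf 0.0
```

```bash
python3 -m crank '[{"dx":-2,"dy":-1,"dz":30,"roll":0,"fingers":0.35},{"dx":0,"dy":0,"dz":40,"roll":0,"fingers":0.35},{"dx":0,"dy":0,"dz":30,"roll":0,"fingers":0.35},{"dx":0,"dy":0,"dz":18,"roll":0,"fingers":0.35},{"dx":0,"dy":0,"dz":0,"roll":0,"fingers":0.35},{"dx":0,"dy":0,"dz":0,"roll":0,"fingers":0.65},{"dx":0,"dy":0,"dz":0,"roll":0,"fingers":0.9},{"dx":0,"dy":0,"dz":0,"roll":0,"fingers":0.9},{"dx":0,"dy":0,"dz":0,"roll":0,"fingers":0.9},{"dx":0,"dy":0,"dz":0,"roll":0,"fingers":0.9}]' 15
python3 - <<'E'
from h import *
p=fr(TO,TY,*SLOT['r']); go(*p,.12,TY+np.pi/2)
E
```

```text
t: 11.5
position: [0.5497, -0.2223, 0.0165]
tcp_rot: [3.117, -0.39, 0.004]
force: [0.6, 0.3, 5.3]
opening: 0.404
grasp_force: 15.0
toolyaw -1.820 roll -0.004 then dx,dy,dz [ -80.1 -198.8 -103.7] q6 1.32 p [ 0.5497 -0.2223  0.0165] F [0.6 0.3 5.3] op 0.404 gf 15.0
```

```bash
python3 -m crank '[{"dx":0,"dy":0,"dz":-25,"roll":0,"fingers":0.9},{"dx":0,"dy":0,"dz":-40,"roll":0,"fingers":0.9},{"dx":0,"dy":0,"dz":-40,"roll":0,"fingers":0.9},{"dx":-10,"dy":-25,"dz":0,"roll":0,"fingers":0.9},{"dx":-16,"dy":-40,"dz":0,"roll":0,"fingers":0.9},{"dx":-16,"dy":-40,"dz":0,"roll":0,"fingers":0.9},{"dx":-16,"dy":-40,"dz":0,"roll":0,"fingers":0.9},{"dx":-14,"dy":-34,"dz":0,"roll":0,"fingers":0.9},{"dx":-8,"dy":-20,"dz":0,"roll":0,"fingers":0.9},{"dx":0,"dy":0,"dz":0,"roll":0,"fingers":0.9},{"dx":0,"dy":0,"dz":0,"roll":0,"fingers":0.9}]'
python3 - <<'E'
from h import *
p=fr(TO,TY,*SLOT['r']); go(*p,.022,TY+np.pi/2)
E
```

```text
t: 12.88
position: [0.5204, -0.0101, 0.1203]
tcp_rot: [3.117, -0.39, -0.0]
force: [-0.2, 0.3, -0.5]
opening: 0.401
grasp_force: 15.0
toolyaw -1.820 roll -0.004 then dx,dy,dz [-0.4 -0.1 98.3] q6 1.67 p [ 0.5204 -0.0101  0.1203] F [-0.2  0.3 -0.5] op 0.401 gf 15.0
```

```bash
python3 -m crank '[{"dx":0,"dy":0,"dz":30,"roll":0,"fingers":0.9},{"dx":0,"dy":0,"dz":35,"roll":0,"fingers":0.9},{"dx":0,"dy":0,"dz":20,"roll":0,"fingers":0.9},{"dx":0,"dy":0,"dz":8,"roll":0,"fingers":0.9},{"dx":0,"dy":0,"dz":5,"roll":0,"fingers":0.9},{"dx":0,"dy":0,"dz":0,"roll":0,"fingers":0.9},{"dx":0,"dy":0,"dz":0,"roll":0,"fingers":0.45},{"dx":0,"dy":0,"dz":0,"roll":0,"fingers":0.45},{"dx":0,"dy":0,"dz":0,"roll":0,"fingers":0.45},{"dx":0,"dy":0,"dz":-20,"roll":0,"fingers":0.45},{"dx":0,"dy":0,"dz":-40,"roll":0,"fingers":0.45},{"dx":0,"dy":0,"dz":-50,"roll":0,"fingers":0.35},{"dx":0,"dy":0,"dz":0,"roll":0,"fingers":0.35}]'
python3 - <<'E'
from h import *
im=snap("scene","pics/s4.png")
for c,s in shakers(im)[1:]: print('sc',c,s,pt("scene",c,.03).round(4))
go(*S['C'],.016,TY+np.pi/2)
E
```

```text
t: 14.5
position: [0.5235, -0.0097, 0.1365]
tcp_rot: [3.117, -0.39, 0.014]
force: [0.2, -0.8, -0.8]
opening: 0.646
grasp_force: 0.0
sc [301.  215.2] [285 201  36  24 282] [[0.4356 0.0669 0.03  ]]
sc [266.5 213.8] [263 204   8  21  86] [[ 0.394  -0.0191  0.03  ]]
sc [193.9 250.9] [185 240  19  23 306] [[ 0.4419 -0.2344  0.03  ]]
sc [159.7 273.3] [150 262  20  24 327] [[ 0.4777 -0.3304  0.03  ]]
sc [569.3 299.7] [556 289  31  20 251] [[0.9296 0.5598 0.03  ]]
toolyaw -1.820 roll -0.004 then dx,dy,dz [-25.  238.2 118. ] q6 1.67 p [ 0.5215 -0.0094  0.1342] F [-0.5  0.6 -0.4] op 0.649 gf 0.0
```

```bash
python3 -m crank '[{"dx":-3,"dy":30,"dz":0,"roll":0,"fingers":0.35},{"dx":-5,"dy":45,"dz":0,"roll":0,"fingers":0.35},{"dx":-5,"dy":45,"dz":0,"roll":0,"fingers":0.35},{"dx":-5,"dy":45,"dz":0,"roll":0,"fingers":0.35},{"dx":-4,"dy":43,"dz":0,"roll":0,"fingers":0.35},{"dx":-3,"dy":30,"dz":0,"roll":0,"fingers":0.35},{"dx":0,"dy":0,"dz":0,"roll":0,"fingers":0.35},{"dx":0,"dy":0,"dz":0,"roll":0,"fingers":0.35}]'
python3 - <<'E'
from h import *
im=snap("top","pics/t5.png"); zoom(im,262,160,462,310,4,"pics/z5.png")
go(*S['C'],.016,TY+np.pi/2)
E
```

```text
t: 15.55
position: [0.4368, -0.2326, 0.1313]
tcp_rot: [-3.115, 0.391, 0.003]
force: [-0.2, 0.7, -1.0]
opening: 0.65
grasp_force: 0.0
toolyaw -1.819 roll -0.004 then dx,dy,dz [  3.5   1.5 115.6] q6 1.19 p [ 0.4371 -0.2324  0.1316] F [-0.3 -0.1 -0.4] op 0.650 gf 0.0
```

View pics/z5.png

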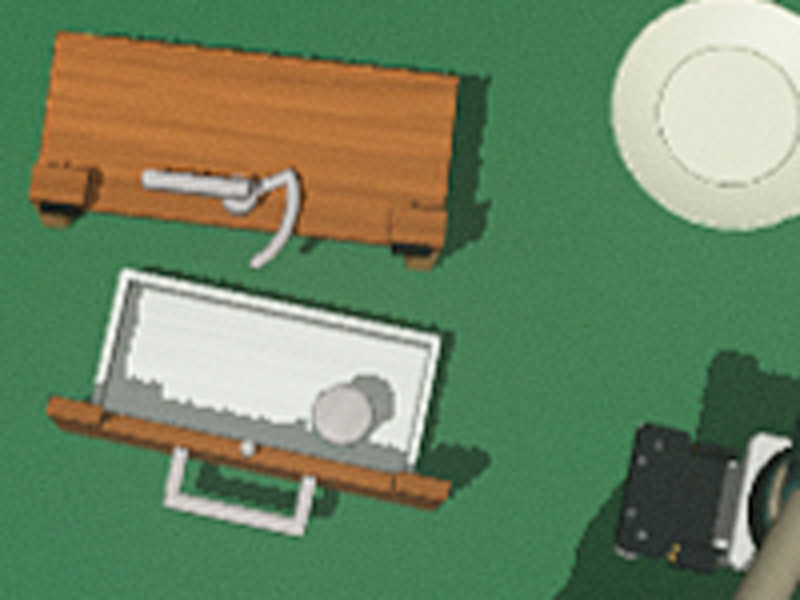

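Shaker A stands in the tray's right part (crop (343,413)), and the tray hasn't moved. Next I grasp C.

```bash
python3 -m crank '[{"dx":3.5,"dy":1.5,"dz":30,"roll":0,"fingers":0.35},{"dx":0,"dy":0,"dz":40,"roll":0,"fingers":0.35},{"dx":0,"dy":0,"dz":28,"roll":0,"fingers":0.35},{"dx":0,"dy":0,"dz":18,"roll":0,"fingers":0.35},{"dx":0,"dy":0,"dz":0,"roll":0,"fingers":0.35},{"dx":0,"dy":0,"dz":0,"roll":0,"fingers":0.65},{"dx":0,"dy":0,"dz":0,"roll":0,"fingers":0.9},{"dx":0,"dy":0,"dz":0,"roll":0,"fingers":0.9},{"dx":0,"dy":0,"dz":0,"roll":0,"fingers":0.9},{"dx":0,"dy":0,"dz":0,"roll":0,"fingers":0.9},{"dx":0,"dy":0,"dz":-25,"roll":0,"fingers":0.9},{"dx":0,"dy":0,"dz":-40,"roll":0,"fingers":0.9},{"dx":0,"dy":0,"dz":-40,"roll":0,"fingers":0.9},{"dx":0,"dy":0,"dz":0,"roll":0,"fingers":0.9}]' 15
python3 - <<'E'
from h import *
p=fr(TO,TY,*SLOT['l']); go(*p,.125,TY+np.pi/2)
E
```

```text
t: 17.35
position: [0.4422, -0.2376, 0.1242]
tcp_rot: [3.114, -0.39, 0.009]
force: [0.9, -0.4, -1.1]
opening: 0.401
grasp_force: 15.0
toolyaw -1.820 roll -0.004 then dx,dy,dz [  20.3 -343.7   -1.6] q6 1.19 p [ 0.4422 -0.2376  0.1242] F [ 0.9 -0.4 -1.1] op 0.401 gf 15.0
```

```bash
python3 -m crank '[{"dx":2,"dy":-25,"dz":-3,"roll":0,"fingers":0.9},{"dx":2,"dy":-40,"dz":0,"roll":0,"fingers":0.9},{"dx":3,"dy":-45,"dz":0,"roll":0,"fingers":0.9},{"dx":3,"dy":-45,"dz":0,"roll":0,"fingers":0.9},{"dx":3,"dy":-45,"dz":0,"roll":0,"fingers":0.9},{"dx":2,"dy":-45,"dz":0,"roll":0,"fingers":0.9},{"dx":2,"dy":-45,"dz":0,"roll":0,"fingers":0.9},{"dx":2,"dy":-34,"dz":0,"roll":0,"fingers":0.9},{"dx":1,"dy":-20,"dz":0,"roll":0,"fingers":0.9},{"dx":0,"dy":0,"dz":0,"roll":0,"fingers":0.9},{"dx":0,"dy":0,"dz":0,"roll":0,"fingers":0.9}]'
python3 - <<'E'
from h import *
p=fr(TO,TY,*SLOT['l']); go(*p,.022,TY+np.pi/2)
E
```

```text
t: 18.73
position: [0.544, 0.0913, 0.1239]
tcp_rot: [3.116, -0.391, -0.002]
force: [-0.3, 0.3, -0.5]
opening: 0.4
grasp_force: 15.0
toolyaw -1.820 roll -0.005 then dx,dy,dz [ 1.400e+00 -1.000e-01  1.019e+02] q6 1.86 p [0.544  0.0913 0.1239] F [-0.3  0.3 -0.5] op 0.400 gf 15.0
```

```bash
python3 -m crank '[{"dx":1,"dy":0,"dz":30,"roll":0,"fingers":0.9},{"dx":0,"dy":0,"dz":38,"roll":0,"fingers":0.9},{"dx":0,"dy":0,"dz":20,"roll":0,"fingers":0.9},{"dx":0,"dy":0,"dz":8,"roll":0,"fingers":0.9},{"dx":0,"dy":0,"dz":5,"roll":0,"fingers":0.9},{"dx":0,"dy":0,"dz":0,"roll":0,"fingers":0.9},{"dx":0,"dy":0,"dz":0,"roll":0,"fingers":0.45},{"dx":0,"dy":0,"dz":0,"roll":0,"fingers":0.45},{"dx":0,"dy":0,"dz":0,"roll":0,"fingers":0.45},{"dx":0,"dy":0,"dz":-20,"roll":0,"fingers":0.45},{"dx":0,"dy":0,"dz":-40,"roll":0,"fingers":0.45},{"dx":0,"dy":0,"dz":-50,"roll":0,"fingers":0.35},{"dx":0,"dy":0,"dz":0,"roll":0,"fingers":0.35}]'
python3 - <<'E'
from h import *
im=snap("scene","pics/s6.png")
for c,s in shakers(im)[1:]: print('sc',c,s,pt("scene",c,.03).round(4))
go(*S['B'],.016,TY+np.pi/2)
E
```

```text
t: 20.35
position: [0.5488, 0.0924, 0.1377]
tcp_rot: [-3.116, 0.39, -0.015]
force: [0.8, 0.3, -0.4]
opening: 0.644
grasp_force: 0.0
sc [341.7 203.5] [339 191   6  26 104] [[0.4395 0.1873 0.03  ]]
sc [303.9 214.6] [285 199  36  26 292] [[0.4366 0.075  0.03  ]]
sc [436.9 259.2] [429 251  16  17  75] [[0.7076 0.3333 0.03  ]]
sc [159.8 273.4] [150 262  20  24 326] [[ 0.4781 -0.3303  0.03  ]]
sc [569.5 299.9] [556 289  31  21 251] [[0.9302 0.5599 0.03  ]]
toolyaw -1.820 roll -0.004 then dx,dy,dz [ 33.2 427.  118.9] q6 1.86 p [0.5468 0.0922 0.1353] F [-0.1 -0.2 -0.3] op 0.650 gf 0.0
```

```bash
python3 -m crank '[{"dx":2,"dy":30,"dz":0,"roll":0,"fingers":0.35},{"dx":4,"dy":45,"dz":0,"roll":0,"fingers":0.35},{"dx":4,"dy":45,"dz":0,"roll":0,"fingers":0.35},{"dx":4,"dy":45,"dz":0,"roll":0,"fingers":0.35},{"dx":4,"dy":45,"dz":0,"roll":0,"fingers":0.35},{"dx":4,"dy":45,"dz":0,"roll":0,"fingers":0.35},{"dx":4,"dy":45,"dz":0,"roll":0,"fingers":0.35},{"dx":3,"dy":45,"dz":0,"roll":0,"fingers":0.35},{"dx":2,"dy":45,"dz":0,"roll":0,"fingers":0.35},{"dx":2,"dy":37,"dz":0,"roll":0,"fingers":0.35},{"dx":0,"dy":0,"dz":0,"roll":0,"fingers":0.35},{"dx":0,"dy":0,"dz":0,"roll":0,"fingers":0.35}]'
python3 - <<'E'
from h import *
go(*S['B'],.016,TY+np.pi/2)
E
```

```text
t: 21.9
position: [0.4715, -0.3285, 0.132]
tcp_rot: [-3.115, 0.391, 0.004]
force: [0.5, 0.5, 0.8]
opening: 0.646
grasp_force: 0.0
toolyaw -1.820 roll -0.004 then dx,dy,dz [  5.    0.7 116. ] q6 1.09 p [ 0.4715 -0.3285  0.132 ] F [0.5 0.5 0.8] op 0.646 gf 0.0
```

```bash
python3 -m crank '[{"dx":5,"dy":1,"dz":30,"roll":0,"fingers":0.35},{"dx":0,"dy":0,"dz":40,"roll":0,"fingers":0.35},{"dx":0,"dy":0,"dz":28,"roll":0,"fingers":0.35},{"dx":0,"dy":0,"dz":18,"roll":0,"fingers":0.35},{"dx":0,"dy":0,"dz":0,"roll":0,"fingers":0.35},{"dx":0,"dy":0,"dz":0,"roll":0,"fingers":0.65},{"dx":0,"dy":0,"dz":0,"roll":0,"fingers":0.9},{"dx":0,"dy":0,"dz":0,"roll":0,"fingers":0.9},{"dx":0,"dy":0,"dz":0,"roll":0,"fingers":0.9},{"dx":0,"dy":0,"dz":0,"roll":0,"fingers":0.9},{"dx":0,"dy":0,"dz":-25,"roll":0,"fingers":0.9},{"dx":0,"dy":0,"dz":-40,"roll":0,"fingers":0.9},{"dx":0,"dy":0,"dz":-40,"roll":0,"fingers":0.9},{"dx":0,"dy":0,"dz":0,"roll":0,"fingers":0.9}]' 15
python3 - <<'E'
from h import *
im=snap("top","pics/t7.png"); zoom(im,262,160,462,310,4,"pics/z7.png")
p=fr(TO,TY,*SLOT['m']); go(*p,.125,TY+np.pi/2)
E
```

```text
t: 23.65
position: [0.4785, -0.3338, 0.1254]
tcp_rot: [3.113, -0.39, 0.009]
force: [-0.7, 0.2, -0.7]
opening: 0.404
grasp_force: 15.0
toolyaw -1.820 roll -0.004 then dx,dy,dz [  -4.8 -375.4   -2.3] q6 1.09 p [ 0.4772 -0.3326  0.1232] F [-1.1  0.5 -1.6] op 0.400 gf 15.0
```

View pics/z7.png

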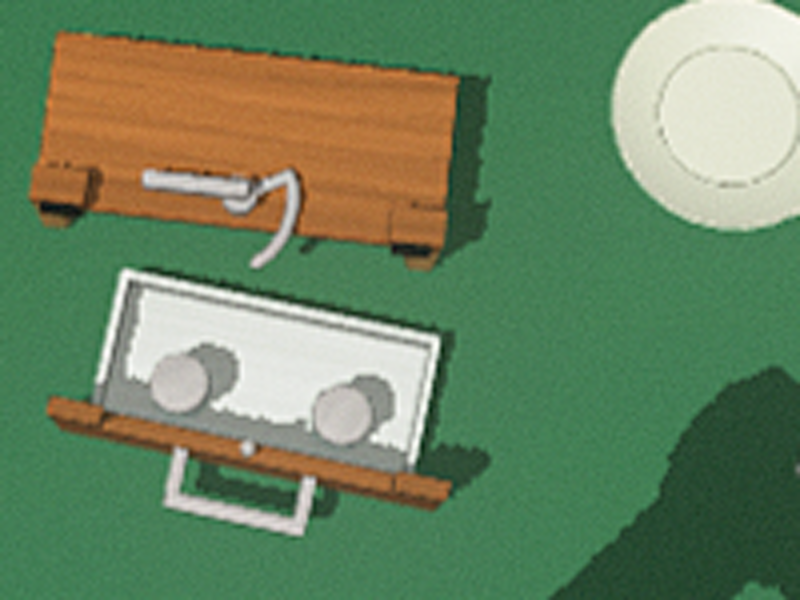

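Both shakers stand at crop (180,382) and (343,413). B goes into the middle slot.

```bash
python3 -m crank '[{"dx":0,"dy":-25,"dz":-3,"roll":0,"fingers":0.9},{"dx":0,"dy":-40,"dz":0,"roll":0,"fingers":0.9},{"dx":-1,"dy":-45,"dz":0,"roll":0,"fingers":0.9},{"dx":-1,"dy":-45,"dz":0,"roll":0,"fingers":0.9},{"dx":-1,"dy":-45,"dz":0,"roll":0,"fingers":0.9},{"dx":-1,"dy":-45,"dz":0,"roll":0,"fingers":0.9},{"dx":-1,"dy":-45,"dz":0,"roll":0,"fingers":0.9},{"dx":0,"dy":-40,"dz":0,"roll":0,"fingers":0.9},{"dx":0,"dy":-30,"dz":0,"roll":0,"fingers":0.9},{"dx":0,"dy":-15,"dz":0,"roll":0,"fingers":0.9},{"dx":0,"dy":0,"dz":0,"roll":0,"fingers":0.9},{"dx":0,"dy":0,"dz":0,"roll":0,"fingers":0.9}]'
python3 - <<'E'
from h import *
p=fr(TO,TY,*SLOT['m']); go(*p,.022,TY+np.pi/2)
E
```

```text
t: 25.2
position: [0.564, 0.0315, 0.1249]
tcp_rot: [3.116, -0.391, -0.002]
force: [-0.3, 0.1, -0.4]
opening: 0.403
grasp_force: 15.0
toolyaw -1.821 roll -0.005 then dx,dy,dz [ -0.5  -1.2 102.9] q6 1.75 p [0.564  0.0315 0.1249] F [-0.3  0.1 -0.4] op 0.403 gf 15.0
```

```bash
python3 -m crank '[{"dx":-0.5,"dy":-1,"dz":30,"roll":0,"fingers":0.9},{"dx":0,"dy":0,"dz":38,"roll":0,"fingers":0.9},{"dx":0,"dy":0,"dz":20,"roll":0,"fingers":0.9},{"dx":0,"dy":0,"dz":9,"roll":0,"fingers":0.9},{"dx":0,"dy":0,"dz":5,"roll":0,"fingers":0.9},{"dx":0,"dy":0,"dz":0,"roll":0,"fingers":0.9},{"dx":0,"dy":0,"dz":0,"roll":0,"fingers":0.45},{"dx":0,"dy":0,"dz":0,"roll":0,"fingers":0.45},{"dx":0,"dy":0,"dz":0,"roll":0,"fingers":0.45},{"dx":0,"dy":0,"dz":-20,"roll":0,"fingers":0.45},{"dx":0,"dy":0,"dz":-50,"roll":0,"fingers":0.45},{"dx":0,"dy":0,"dz":-60,"roll":0,"fingers":0.5},{"dx":-40,"dy":0,"dz":-30,"roll":0,"fingers":0.73},{"dx":-60,"dy":0,"dz":0,"roll":0,"fingers":0.73},{"dx":-60,"dy":0,"dz":0,"roll":0,"fingers":0.73},{"dx":-50,"dy":0,"dz":0,"roll":0,"fingers":0.73}]'; python3 -m crank '[{"dx":0,"dy":0,"dz":0,"roll":-0.175,"fingers":0.73},{"dx":0,"dy":0,"dz":0,"roll":-0.175,"fingers":0.73},{"dx":0,"dy":0,"dz":0,"roll":-0.175,"fingers":0.73},{"dx":0,"dy":0,"dz":0,"roll":-0.175,"fingers":0.73},{"dx":0,"dy":0,"dz":0,"roll":-0.175,"fingers":0.73},{"dx":0,"dy":0,"dz":0,"roll":-0.175,"fingers":0.73},{"dx":0,"dy":0,"dz":0,"roll":-0.175,"fingers":0.73},{"dx":0,"dy":0,"dz":0,"roll":-0.175,"fingers":0.73},{"dx":0,"dy":0,"dz":0,"roll":-0.175,"fingers":0.73},{"dx":0,"dy":0,"dz":0,"roll":0,"fingers":0.73}]'
python3 - <<'E'
from h import *
im=snap("top","pics/t8.png"); zoom(im,262,160,462,310,4,"pics/z8.png")
im2=snap("scene","pics/s8.png")
p=fr(TO,TY,-.044,0); go(*p,.033,TY)
E
```

```text
t: 27.2
position: [0.3584, 0.0859, 0.1835]
tcp_rot: [-3.117, 0.39, -0.0]
force: [-0.0, -0.4, 0.0]
opening: 0.269
grasp_force: 0.0
t: 28.45
position: [0.3607, 0.0855, 0.1836]
tcp_rot: [2.478, 1.931, 0.001]
force: [-0.6, 0.5, -1.0]
opening: 0.267
grasp_force: 0.0
toolyaw -0.248 roll -0.003 then dx,dy,dz [ -2.  103.6 150.6] q6 0.29 p [0.3607 0.0855 0.1836] F [-0.6 -0.9  0.1] op 0.267 gf 0.0
```

View pics/z8.png

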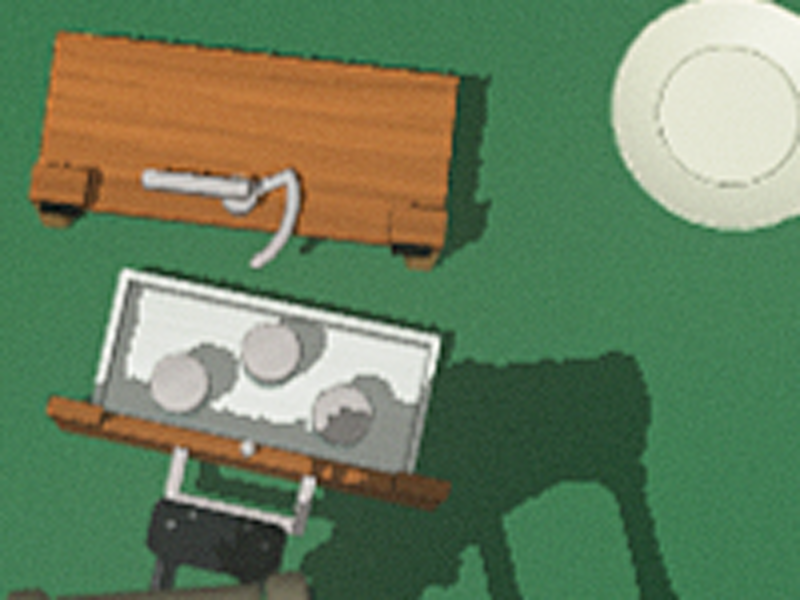

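All three shakers stand in the tray, at crop (180,382), (270,352) and (343,413). Next I grip the handle.

```bash
python3 -m crank '[{"dx":-1,"dy":40,"dz":0,"roll":0,"fingers":0.73},{"dx":-1,"dy":40,"dz":20,"roll":0,"fingers":0.73},{"dx":0,"dy":23,"dz":30,"roll":0,"fingers":0.73},{"dx":0,"dy":0,"dz":0,"roll":0,"fingers":0.73},{"dx":0,"dy":0,"dz":0,"roll":0,"fingers":0.73}]'
python3 - <<'E'
from h import *
p=fr(TO,TY,-.044,0); go(*p,.033,TY)
E
```

```text
t: 29.18
position: [0.4595, 0.0588, 0.1339]
tcp_rot: [-2.476, -1.932, 0.001]
force: [0.3, -0.4, 0.0]
opening: 0.273
grasp_force: 0.0
toolyaw -0.246 roll -0.001 then dx,dy,dz [  0.    1.5 100.9] q6 0.22 p [0.4595 0.0588 0.1339] F [ 0.3 -0.4  0. ] op 0.273 gf 0.0
```

```bash
python3 -m crank '[{"dx":0,"dy":1.5,"dz":30,"roll":0,"fingers":0.73},{"dx":0,"dy":0,"dz":30,"roll":0,"fingers":0.73},{"dx":0,"dy":0,"dz":20,"roll":0,"fingers":0.73},{"dx":0,"dy":0,"dz":20,"roll":0,"fingers":0.73},{"dx":0,"dy":0,"dz":0,"roll":0,"fingers":0.73},{"dx":0,"dy":0,"dz":0,"roll":0,"fingers":0.95},{"dx":0,"dy":0,"dz":0,"roll":0,"fingers":0.95},{"dx":0,"dy":0,"dz":0,"roll":0,"fingers":0.95}]' 30
python3 - <<'E'
from h import *
p=fr(LO,LY,-.044-.11,0); go(*p,.033,LY)
p=fr(LO,LY,-.044,0); go(*p,.033,LY)
E
```

```text
t: 30.18
position: [0.4628, 0.0583, 0.0346]
tcp_rot: [2.475, 1.932, 0.004]
force: [0.2, 1.4, 4.6]
opening: 0.105
grasp_force: 30.0
toolyaw -0.245 roll -0.100 then dx,dy,dz [19.9 16.6  1.7] q6 0.22 p [0.4628 0.0583 0.0346] F [0.2 1.4 4.6] op 0.105 gf 30.0
toolyaw -0.245 roll -0.100 then dx,dy,dz [ 19.9 126.6   2. ] q6 0.22 p [0.4628 0.0583 0.0346] F [0.2 1.4 4.6] op 0.105 gf 30.0
```

```bash
python3 -m crank '[{"dx":2,"dy":1,"dz":0,"roll":-0.02,"fingers":0.95},{"dx":4,"dy":3,"dz":0,"roll":-0.02,"fingers":0.95},{"dx":4,"dy":3,"dz":0,"roll":-0.02,"fingers":0.95},{"dx":4,"dy":3,"dz":0,"roll":-0.02,"fingers":0.95},{"dx":3,"dy":3,"dz":0,"roll":-0.02,"fingers":0.95},{"dx":2,"dy":1,"dz":0,"roll":0,"fingers":0.95},{"dx":0,"dy":0,"dz":0,"roll":0,"fingers":0.95},{"dx":0,"dy":0,"dz":0,"roll":0,"fingers":0.95}]'
python3 - <<'E'
from h import *
p=fr(LO,LY,-.044,0); go(*p,.034,LY)
im=snap("top","pics/t9.png"); zoom(im,262,160,392,300,4,"pics/z9.png")
E
```

```text
t: 31.18
position: [0.4788, 0.0732, 0.0344]
tcp_rot: [2.376, 2.054, -0.002]
force: [-1.8, -2.9, 7.2]
opening: 0.103
grasp_force: 30.2
toolyaw -0.145 roll -0.000 then dx,dy,dz [  2.8 112.9   0.3] q6 0.16 p [0.4788 0.0732 0.0344] F [-1.8 -2.9  7.2] op 0.103 gf 30.2
```

View pics/z9.png

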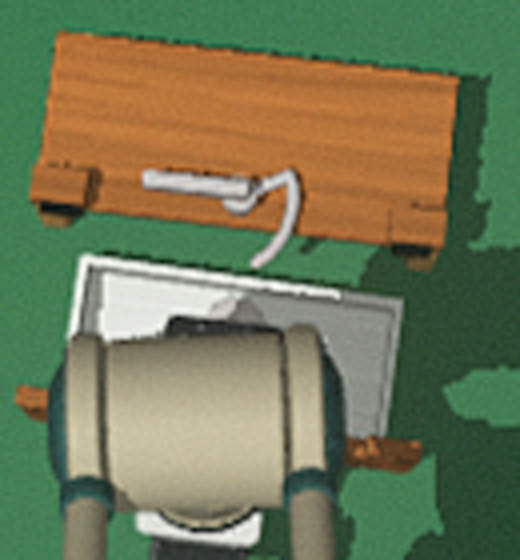

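Run:
```python
from h import *
g=lambda l,z:pt("top",[(a/4+262-.4,b/4+160-.4) for a,b in l],z)[:,:2]
ux=np.array([np.cos(LY),np.sin(LY)]);uy=np.array([-ux[1],ux[0]])
for P in (g([(82,256),(404,300)],.034),g([(57,32),(459,78)],.075)):
    print([( ((q-LO)@ux).round(4),((q-LO)@uy).round(4)) for q in P])
```

```text
[(np.float64(-0.0182), np.float64(0.0983)), (np.float64(-0.0222), np.float64(-0.1112))]
[(np.float64(0.1164), np.float64(0.129)), (np.float64(0.1163), np.float64(-0.128))]
```

The tray's rear corners, at crop (82,256) and (404,300), put it about 7 mm to the right and turned 0.02 rad. I'll correct that and start it into the mouth.

```bash
python3 -m crank '[{"dx":2,"dy":0,"dz":0,"roll":-0.01,"fingers":0.95},{"dx":3,"dy":3,"dz":0,"roll":-0.008,"fingers":0.95},{"dx":0,"dy":6,"dz":0,"roll":0,"fingers":0.95},{"dx":0,"dy":6,"dz":0,"roll":0,"fingers":0.95},{"dx":0,"dy":6,"dz":0,"roll":0,"fingers":0.95},{"dx":0,"dy":6,"dz":0,"roll":0,"fingers":0.95},{"dx":0,"dy":5,"dz":0,"roll":0,"fingers":0.95},{"dx":0,"dy":0,"dz":0,"roll":0,"fingers":0.95}]'
python3 - <<'E'
from h import *
p=fr(LO,LY,-.044,0); go(*p,.034,LY)
im=snap("top","pics/t10.png"); zoom(im,262,160,392,300,4,"pics/z10.png")
E
```

```text
t: 32.22
position: [0.5092, 0.0753, 0.0345]
tcp_rot: [-2.355, -2.074, 0.005]
force: [-5.6, 0.9, 11.5]
opening: 0.105
grasp_force: 30.0
toolyaw -0.127 roll 0.018 then dx,dy,dz [-3.6 83.2  0.1] q6 0.14 p [0.5092 0.0753 0.0345] F [-5.6  0.9 11.5] op 0.105 gf 30.0
```

View pics/z10.png

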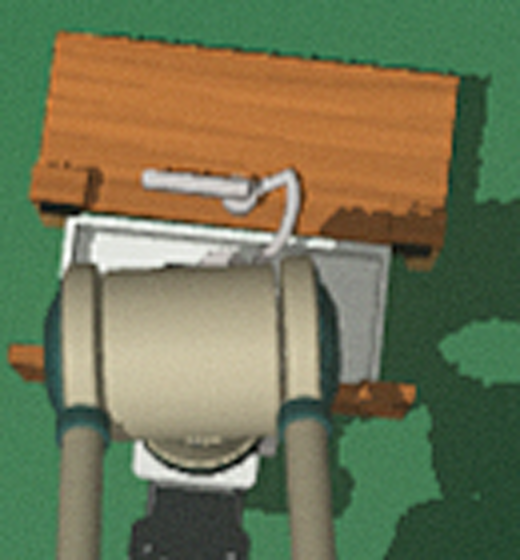

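Run:
```python
from h import *
g=lambda l,z:pt("top",[(a/4+262-.4,b/4+160-.4) for a,b in l],z)[:,:2]
ux=np.array([np.cos(LY),np.sin(LY)]);uy=np.array([-ux[1],ux[0]])
P=g([(68,218),(391,249),(62,275),(378,380)],.034); print([( ((q-LO)@ux).round(4),((q-LO)@uy).round(4)) for q in P])
P=g([(12,350),(416,398)],.096); print([( ((q-LO)@ux).round(4),((q-LO)@uy).round(4)) for q in P])
```

```text
[(np.float64(0.0055), np.float64(0.1106)), (np.float64(0.01), np.float64(-0.0993)), (np.float64(-0.0322), np.float64(0.1095)), (np.float64(-0.0757), np.float64(-0.1003))]
[(np.float64(-0.0927), np.float64(0.1269)), (np.float64(-0.0926), np.float64(-0.1213))]
```

The tray is now about 4 mm too far left. I'll correct that and move on.

```bash
python3 -m crank '[{"dx":-2,"dy":0,"dz":-0.7,"roll":0.005,"fingers":0.95},{"dx":-2,"dy":3,"dz":0,"roll":0.005,"fingers":0.95},{"dx":0.5,"dy":6,"dz":0,"roll":0,"fingers":0.95},{"dx":0,"dy":6,"dz":0,"roll":0,"fingers":0.95},{"dx":0,"dy":6,"dz":0,"roll":0,"fingers":0.95},{"dx":0,"dy":0,"dz":0,"roll":0,"fingers":0.95}]'
python3 - <<'E'
from h import *
p=fr(LO,LY,-.044,0); go(*p,.034,LY); print(ctrl.read_state()['ft_torque'])
im=snap("top","pics/t11.png"); zoom(im,262,160,392,300,4,"pics/z11.png")
E
```

```text
t: 33.02
position: [0.5304, 0.0688, 0.0347]
tcp_rot: [-2.366, -2.063, 0.004]
force: [-4.3, 1.1, 8.2]
opening: 0.102
grasp_force: 30.0
toolyaw -0.137 roll 0.008 then dx,dy,dz [-0.2 61.2  0.5] q6 0.14 p [0.5304 0.0688 0.0347] F [-4.3  1.1  8.2] op 0.102 gf 30.0
[ 0.10035136  0.77676623 -0.0143468 ]
```

View pics/z11.png

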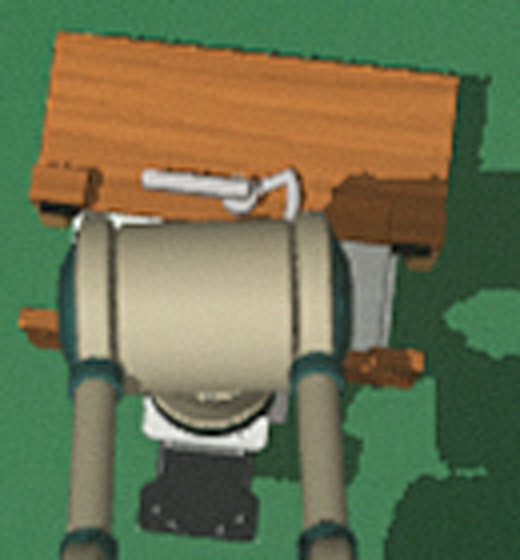

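Tray's rear is past the flare with low forces, and the panel ends at crop (20,318) and (424,360) are roughly centred. I'll keep pushing.

```bash
python3 -m crank '[{"dx":0,"dy":5,"dz":0,"roll":0.003,"fingers":0.95},{"dx":0,"dy":6,"dz":0,"roll":0,"fingers":0.95},{"dx":0,"dy":6,"dz":0,"roll":0,"fingers":0.95},{"dx":0,"dy":6,"dz":0,"roll":0,"fingers":0.95},{"dx":0,"dy":0,"dz":0,"roll":0,"fingers":0.95}]'
python3 - <<'E'
from h import *
p=fr(LO,LY,-.044,0); go(*p,.034,LY); print(ctrl.read_state()['ft_torque'])
E
```

```text
t: 33.7
position: [0.5532, 0.0655, 0.0347]
tcp_rot: [-2.37, -2.059, 0.003]
force: [-4.1, 0.8, 7.3]
opening: 0.101
grasp_force: 30.0
toolyaw -0.140 roll 0.005 then dx,dy,dz [-0.3 38.2  0.6] q6 0.13 p [0.5532 0.0655 0.0347] F [-4.1  0.8  7.3] op 0.101 gf 30.0
[ 0.02859687  0.77153686 -0.03387079]
```

```bash
python3 -m crank '[{"dx":0,"dy":5,"dz":0,"roll":0.003,"fingers":0.95},{"dx":0,"dy":6,"dz":0,"roll":0,"fingers":0.95},{"dx":0,"dy":6,"dz":0,"roll":0,"fingers":0.95},{"dx":0,"dy":5,"dz":0,"roll":0,"fingers":0.95},{"dx":0,"dy":4,"dz":0,"roll":0,"fingers":0.95},{"dx":0,"dy":0,"dz":0,"roll":0,"fingers":0.95}]'
python3 - <<'E'
from h import *
p=fr(LO,LY,-.044,0); go(*p,.034,LY); print(ctrl.read_state()['ft_torque'])
E
```

```text
t: 34.45
position: [0.5786, 0.0619, 0.0347]
tcp_rot: [-2.372, -2.056, 0.004]
force: [-4.6, 1.1, 8.5]
opening: 0.101
grasp_force: 30.0
toolyaw -0.143 roll 0.002 then dx,dy,dz [-0.4 12.6  0.7] q6 0.13 p [0.5786 0.0619 0.0347] F [-4.6  1.1  8.5] op 0.101 gf 30.0
[ 0.03399706  0.76532381 -0.01015398]
```

```bash
python3 -m crank '[{"dx":0,"dy":3,"dz":0,"roll":0.002,"fingers":0.95},{"dx":0,"dy":3,"dz":0,"roll":0,"fingers":0.95},{"dx":0,"dy":2,"dz":0,"roll":0,"fingers":0.95},{"dx":0,"dy":1.5,"dz":0,"roll":0,"fingers":0.95},{"dx":0,"dy":0,"dz":0,"roll":0,"fingers":0.95}]'
python3 - <<'E'
from h import *
p=fr(LO,LY,-.044,0); go(*p,.034,LY); print(ctrl.read_state()['ft_torque'])
E
```

```text
t: 35.08
position: [0.5874, 0.0606, 0.0348]
tcp_rot: [-2.374, -2.053, 0.005]
force: [-5.7, 0.5, 8.3]
opening: 0.101
grasp_force: 30.0
toolyaw -0.145 roll 0.000 then dx,dy,dz [-0.4  3.7  0.7] q6 0.13 p [0.5874 0.0606 0.0348] F [-5.7  0.5  8.3] op 0.101 gf 30.0
[ 0.06084815  1.0000082  -0.02420918]
```

Just touching the gaskets; keep pressing until it's near flush.

```bash
python3 -m crank '[{"dx":0,"dy":2,"dz":0,"roll":0,"fingers":0.95},{"dx":0,"dy":1.5,"dz":0,"roll":0,"fingers":0.95},{"dx":0,"dy":1,"dz":0,"roll":0,"fingers":0.95},{"dx":0,"dy":0,"dz":0,"roll":0,"fingers":0.95}]'
python3 - <<'E'
from h import *
p=fr(LO,LY,-.044,0); go(*p,.034,LY); print(ctrl.read_state()['ft_torque'])
E
```

```text
t: 35.58
position: [0.5917, 0.06, 0.0347]
tcp_rot: [-2.374, -2.053, 0.005]
force: [-5.9, 1.7, 9.3]
opening: 0.099
grasp_force: 30.0
toolyaw -0.145 roll 0.000 then dx,dy,dz [-0.4 -0.7  0.7] q6 0.13 p [0.5917 0.06   0.0347] F [-5.9  1.7  9.3] op 0.099 gf 30.0
[ 0.06300121  1.02150489 -0.01332704]
```

```bash
python3 -m crank '[{"dx":0,"dy":1.5,"dz":0,"roll":0,"fingers":0.95},{"dx":0,"dy":1.5,"dz":0,"roll":0,"fingers":0.95},{"dx":0,"dy":0,"dz":0,"roll":0,"fingers":0.95}]'
python3 - <<'E'
from h import *
p=fr(LO,LY,-.044,0); go(*p,.034,LY); print(ctrl.read_state()['ft_torque'])
im=snap("scene","pics/s12.png"); zoom(im,240,180,400,330,4,"pics/z12.png")
E
```

```text
t: 35.95
position: [0.5926, 0.0598, 0.0346]
tcp_rot: [-2.371, -2.051, 0.01]
force: [-8.5, 1.7, 10.3]
opening: 0.106
grasp_force: 30.0
toolyaw -0.145 roll 0.000 then dx,dy,dz [-0.4 -1.6  0.6] q6 0.13 p [0.5926 0.0598 0.0346] F [-8.5  1.7 10.3] op 0.106 gf 30.0
[1.49018950e-01 1.55462112e+00 6.10100944e-04]
```

View pics/z12.png

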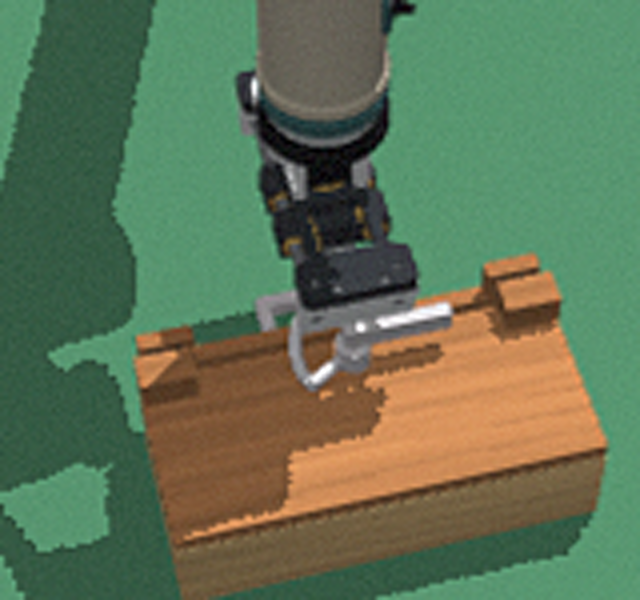

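The panel is flush against the frame. I'll release, lift, and go to the lever.

```bash
python3 -m crank '[{"dx":0,"dy":-1,"dz":0,"roll":0,"fingers":0.95},{"dx":0,"dy":0,"dz":0,"roll":0,"fingers":0.75},{"dx":0,"dy":0,"dz":0,"roll":0,"fingers":0.75},{"dx":0,"dy":0,"dz":0,"roll":0,"fingers":0.75},{"dx":0,"dy":0,"dz":-20,"roll":0,"fingers":0.75},{"dx":0,"dy":0,"dz":-40,"roll":0,"fingers":0.75},{"dx":0,"dy":0,"dz":-50,"roll":0,"fingers":0.75},{"dx":0,"dy":0,"dz":0,"roll":0,"fingers":0.75}]'
python3 - <<'E'
from h import *
P,a=lever(0); go(*P,.095,a)
E
```

```text
t: 37.0
position: [0.5997, 0.0594, 0.1485]
tcp_rot: [2.372, 2.05, 0.011]
force: [0.6, 0.0, -0.1]
opening: 0.25
grasp_force: 0.0
toolyaw -0.145 roll -0.000 then dx,dy,dz [45.  53.8 54.1] q6 0.13 p [0.5997 0.0594 0.1485] F [ 0.6  0.  -0.1] op 0.250 gf 0.0
```

```bash
python3 -m crank '[{"dx":22,"dy":28,"dz":0,"roll":0,"fingers":0.75},{"dx":23,"dy":28,"dz":0,"roll":0,"fingers":0.75},{"dx":0,"dy":0,"dz":0,"roll":0,"fingers":0.75},{"dx":0,"dy":0,"dz":0,"roll":0,"fingers":0.75}]'
python3 - <<'E'
from h import *
P,a=lever(0); go(*P,.095,a)
im=snap("top","pics/t13.png"); zoom(im,262,160,392,300,4,"pics/z13.png")
E
```

```text
t: 37.5
position: [0.657, 0.0956, 0.1427]
tcp_rot: [-2.375, -2.054, 0.004]
force: [-0.0, 0.4, 0.1]
opening: 0.251
grasp_force: 0.0
toolyaw -0.145 roll 0.000 then dx,dy,dz [ 0.9  3.  47.7] q6 0.18 p [0.657  0.0956 0.1427] F [-0.   0.4  0.1] op 0.251 gf 0.0
```

View pics/z13.png

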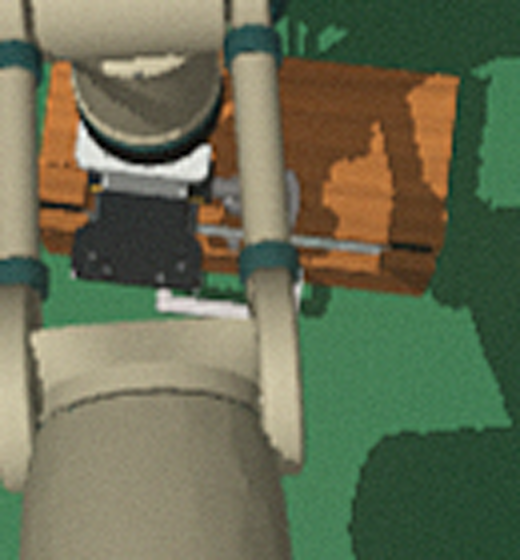

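The tray is in, with the panel at the frame (crop (40,240) to (430,285)). I'll lower onto the lever and start turning it clockwise.

```bash
python3 -m crank '[{"dx":1,"dy":4,"dz":20,"roll":0,"fingers":0.75},{"dx":0,"dy":0,"dz":28,"roll":0,"fingers":0.75},{"dx":0,"dy":0,"dz":0,"roll":0,"fingers":0.83},{"dx":0,"dy":0,"dz":0,"roll":0,"fingers":0.83},{"dx":-0.3,"dy":5.5,"dz":0,"roll":0.12,"fingers":0.83},{"dx":-0.3,"dy":5.5,"dz":0,"roll":0.12,"fingers":0.83},{"dx":-0.3,"dy":5.5,"dz":0,"roll":0.12,"fingers":0.83},{"dx":-0.3,"dy":5.5,"dz":0,"roll":0.12,"fingers":0.83},{"dx":-0.3,"dy":5.5,"dz":0,"roll":0.12,"fingers":0.83},{"dx":0,"dy":0,"dz":0,"roll":0,"fingers":0.83}]' 20
python3 - <<'E'
from h import *
P,a=lever(.6); go(*P,.095,a)
E
```

```text
t: 38.8
position: [0.6865, 0.085, 0.0975]
tcp_rot: [-2.876, -1.262, -0.001]
force: [-0.2, 0.9, 0.7]
opening: 0.169
grasp_force: 0.3
toolyaw -0.744 roll 0.001 then dx,dy,dz [-1.8 -1.1  2.5] q6 0.77 p [0.6865 0.085  0.0975] F [-0.2  0.9  0.7] op 0.169 gf 0.3
```

```bash
python3 -m crank '[{"dx":-1.5,"dy":5,"dz":2,"roll":0.12,"fingers":0.83},{"dx":-0.3,"dy":5.5,"dz":0,"roll":0.12,"fingers":0.83},{"dx":-0.3,"dy":5.5,"dz":0,"roll":0.12,"fingers":0.83},{"dx":-0.3,"dy":5.5,"dz":0,"roll":0.12,"fingers":0.83},{"dx":0,"dy":0,"dz":0,"roll":0,"fingers":0.83}]'
python3 - <<'E'
from h import *
P,a=lever(1.08); go(*P,.095,a)
E
```

```text
t: 39.42
position: [0.6979, 0.0667, 0.0951]
tcp_rot: [-3.093, -0.545, -0.002]
force: [1.2, 2.4, -0.1]
opening: 0.168
grasp_force: 0.9
toolyaw -1.222 roll 0.003 then dx,dy,dz [-1.5  0.1  0.1] q6 1.22 p [0.6979 0.0667 0.0951] F [ 1.2  2.4 -0.1] op 0.168 gf 0.9
```

```bash
python3 -m crank '[{"dx":-1,"dy":5.5,"dz":0,"roll":0.12,"fingers":0.83},{"dx":-0.3,"dy":5.5,"dz":0,"roll":0.12,"fingers":0.83},{"dx":-0.3,"dy":5.5,"dz":0,"roll":0.12,"fingers":0.83},{"dx":-0.3,"dy":5.5,"dz":0,"roll":0.12,"fingers":0.83},{"dx":0,"dy":0,"dz":0,"roll":0,"fingers":0.83}]'
python3 - <<'E'
from h import *
P,a=lever(1.57); go(*P,.095,a)
E
```

```text
t: 40.05
position: [0.6995, 0.0436, 0.0948]
tcp_rot: [3.134, -0.204, 0.001]
force: [0.3, 0.4, -0.3]
opening: 0.172
grasp_force: 0.2
toolyaw -1.701 roll 0.014 then dx,dy,dz [-0.7 -0.2 -0.2] q6 1.67 p [0.6995 0.0436 0.0948] F [ 0.3  0.4 -0.3] op 0.172 gf 0.2
```

```bash
python3 -m crank '[{"dx":0,"dy":2.5,"dz":0,"roll":0.014,"fingers":0.83},{"dx":0,"dy":2,"dz":0,"roll":0,"fingers":0.83},{"dx":0,"dy":0,"dz":0,"roll":0,"fingers":0.83}]'; python3 -m crank '[{"dx":0,"dy":-3,"dz":0,"roll":0,"fingers":0.78},{"dx":0,"dy":0,"dz":0,"roll":0,"fingers":0.75},{"dx":0,"dy":0,"dz":-30,"roll":0,"fingers":0.75},{"dx":0,"dy":0,"dz":-50,"roll":0,"fingers":0.75},{"dx":0,"dy":50,"dz":-30,"roll":0,"fingers":0.75},{"dx":0,"dy":60,"dz":0,"roll":0,"fingers":0.75},{"dx":0,"dy":60,"dz":0,"roll":0,"fingers":0.75},{"dx":0,"dy":60,"dz":0,"roll":0,"fingers":0.75},{"dx":0,"dy":0,"dz":0,"roll":0,"fingers":0.75}]'
python3 - <<'E'
from h import *
im=snap("top","pics/t14.png"); zoom(im,262,160,392,300,4,"pics/z14.png")
E
```

```text
t: 40.42
position: [0.6992, 0.0419, 0.0946]
tcp_rot: [-3.129, 0.23, -0.001]
force: [0.6, 6.0, 2.4]
opening: 0.17
grasp_force: 3.1
t: 41.55
position: [0.6639, -0.1903, 0.2036]
tcp_rot: [3.13, -0.241, -0.002]
force: [0.8, 0.6, -0.7]
opening: 0.25
grasp_force: 0.0
```

View pics/z14.png

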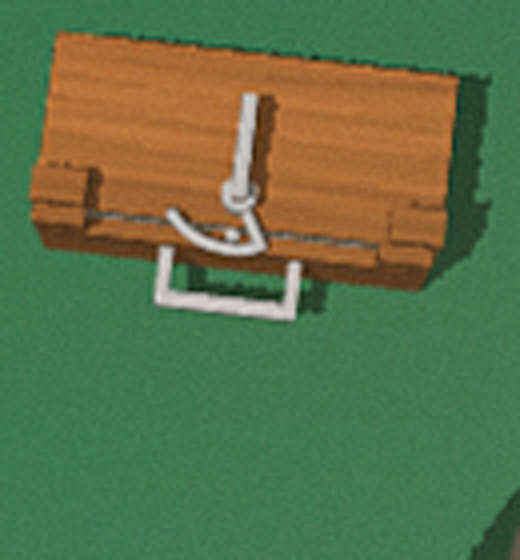

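The lever points straight back, hub (239,194) to tip (249,97), and the hook holds the pin at (232,236) with the panel tight. I'm handing in.

```bash
python3 -c "
from bench import ctrl; print(ctrl.job_done())"
```

```text
the job is handed in; nothing more can be done
None
```

I handed the job in: all three shakers found went into the tray upright, the tray is in the bay, and the lever is turned about 1.56 rad with its hook holding the panel tight, though the hand-in returned no verdict and the shakers can't be seen inside the bay.

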